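# Load the combustion boat to the thermocouple

### The arm

A 7-joint arm with a two-finger parallel gripper is mounted at the origin on a cart in front of the work surface, level with it; the furniture and walls round the work are solid. World frame = base frame: x ahead of the robot, y to its left, z up, the work surface at z = 0. Lengths are in m, angles in rad, forces in N, time in s.
With the tool pointing down it reaches from about 0.425 to 0.875 m from the base axis. Payload 4.7 kg.
Tool frame: the origin (TCP) lies midway between the tips of the shut fingers; the grasp point (between the pads) lies ctrl.grasp_offset behind it (ctrl.grasp_offset is the distance from the TCP to the grasp point, in m); z points along the fingers, y is the line along which they close (so a half turn about z gives the same grasp; the last joint's range is limited). The gripper opens to 87 mm and grips with 3 to 60 N. Pads are 19 mm wide; open, the fingers measure 117 mm over their backs; the gripper's body (75 mm by 190 mm) begins 51 mm behind the grasp point.
Start: joints at [1.201, 0.321, -0.07, 1.45, 0.023, 1.371, -0.057], TCP at [0.243, -0.603, 0.223] pointing down, gripper open.
Joint ranges: [-2.86, 2.86], [-0.3, 2.09], [-1.38, 1.24], [0.06, 2.45], [-1.56, 4.7], [0.09, 2.05], [-2.69, 2.69]. Speed limits (rad/s): [2.57, 2.57, 3.14, 3.14, 3.14, 3.14, 3.14].

### API

Orientations are given as a rotation vector (axis times angle).
In Python, from bench import ctrl gives the robot as it stands. The module is installed in compiled form; this text tells all that it offers.
- The arm moves only by the tool jog_arm, never from a script. Its argument "moves" is one flat list of numbers, 7 for each row, row after row: the shift along the tool's x, y, z in units of 30 cm (1.0 is 30 cm), then the turn, a rotation vector about the tool's x, y, z in units of 60 degrees (1.0 is 60 degrees), then the gripper's target within -1 to 1 (fully open at 1, half-way at 0, shut at -1). In form: [x, y, z, wx, wy, wz, fingers, x, y, z, wx, wy, wz, fingers, ...]. A call has exactly 8 rows; each row is the pose to reach, as a shift and turn from the pose commanded when the call began, along the tool's axes at that moment; what a row does not reach only later rows make up. A row lasts 1/8 s, in which the tool goes at most 62.5 mm and 10.7 degrees, less where a joint would pass 70% of its speed; a pose out of reach is approached as far as the arm can. A call with a number of a shift or a turn outside -1 to 1 is refused whole. A call with a gripper value outside its range is refused whole. The fingers move at their own pace and stop on an object; "newtons" is the grip in N (left out, the last holds). Time passes only in rows, so rows that repeat a pose let the fingers close, or fill a call up. It gives the time, the measured TCP pose, the force, the opening and the grip force at its end, in the units of the state.
- ctrl.get_state(): the state, without advancing time (a new reading comes with each control period).
- ctrl.get_image(name): name is "scene" or "top" or "wrist"; returns a dict with "pixels" (384x512x3 uint8, red, green, blue), "fx", "fy", "cx", "cy" (pixels), "dist" ([k1, k2, p1, p2, k3] as OpenCV has them; the pictures are not rectified), "xyz" and "rotation" of the camera in the world; the wrist camera has in their place "tool_from_camera" (4x4, takes a point from camera to tool coordinates, whose origin is the TCP and whose axes are the flange's). Camera axes: x right, y up, looking along -z (the intrinsics and any distortion apply to the point x, -y, -z); pixel columns grow to the right and rows downward; lengths in m; the calibration is good to about 2 mm. A picture is of the moment at which its call begins: read the wrist's pose just before it. There is no depth.
- ctrl.close_job(): hands the job in; it is judged then, once.
The state is a dict: "time": time; "joint_positions": joint angles; "qd": joint speeds; "joint_torque": joint torques, N m; "position": TCP position; "tool_rot": TCP orientation; "ft_force": force on the tool from outside, world axes, zero at the start; "torque": the same for the moment, N m; "grip_width": opening from 0.0 (shut) to 1.0 (fully open); "grip_force": force on a finger pad.
Only numpy, scipy, OpenCV 4.12 (cv2) and the standard library are available. Lean on these libraries where they do the work, as an engineer would, in place of code of your own. Each camera call takes 0.05 s, during which the arm holds its last target. There are 200 camera calls.

### The job

Load the small tube furnace: set the ceramic boat in the metal loading cradle in front of its mouth, then feed it into the bore with the push stick until you feel it come up against the thermocouple tip hidden inside, and press it lightly home so that it really touches. Never push with more than 12 N: the boat is brittle and the thermocouple must not be shifted. Draw the stick out, lay it on the desk clear of the furnace, and leave everything else where it stands.

Things in the scene. Friction and masses are not known exactly. Their poses are not given: they have to be found in the camera images.
- furnace: small white bench tube furnace with a rectangular ceramic bore, fixed to the desk; housing 100 mm long, 90 mm wide, top 100 mm above the desk, beginning 6 mm behind the mouth. Origin on the desk below the mouth; x runs level into the bore, y to the left when looking in, z up
- mouth (a point): middle of the bore's floor in the plane of its mouth, 42 mm above the desk; axes as the furnace. The bore is 21 mm wide, 24 mm high and closed at the back. In it, 10 mm above its floor, the tip of a 7 mm thermocouple points at the mouth; it lies 45 to 85 mm behind the mouth, differently each time, and cannot be seen
- cradle (a point): loading cradle: open steel channel in front of the mouth, floor level with the bore's. It runs from 62 mm before the mouth to the mouth, 24 mm wide inside, narrowing to 21 mm over the last 12 mm; its side walls stand 7 mm above its floor and are 3 mm thick. This point is the middle of its floor, 30 mm before the mouth; axes as the furnace
- boat_center (a point): white ceramic boat, an open-topped rectangular tray 36 mm long (x), 18 mm wide (y) and 20 mm high (z), walls 2.8 mm, about 45 g, the two ends alike; this point is its centre, 10 mm above its underside
- stick_grip (a point): push stick, about 110 g: flat steel bar 100 mm long, 16 mm wide, 8 mm thick, with an upright wooden grip 24 mm long, 14 mm wide, 40 mm high on its rear end (top 48 mm above the bar's underside). This point is in the middle of the wooden grip, 28 mm above the bar's underside; x points along the bar to its pushing end, 88 mm ahead of this point; z up
- thermocouple (a joint): how far the thermocouple has been shifted back through the gland that clamps it, in m: 0 at the start wherever its tip lies, and it should stay so. It slips only when pushed with about 14 N. The boat alone slides along cradle and bore with under 1 N, so meeting the tip is plainly felt
- white_bottle: bystander: white plastic bottle with a yellow cap, 71 mm across and 161 mm high; origin under its centre
- glass_adapter: bystander: small clear glass joint standing on end, 28 mm across and 70 mm high; origin under its centre
- labels: bystander: roll of blank labels, 73 x 86 x 62 mm; origin under its centre
- tape: bystander: roll of black tape lying flat, 55 mm across and 19 mm high; origin under its centre

How it is judged:
By the outcome, as a careful person would: the job done as asked, in the order asked, and still so for the second after the job is handed in, with the robot touching nothing.
It also fails if it takes over 64 s, if anything falls off the work surface, if the arm or the gripper's body presses on something with over 40 N, if the wrist force passes 120 N, or if a joint passes its speed limit or range.

## Working session

There is one attempt and no reset: what is moved stays moved. The work goes in short steps, Python scripts to look and compute and a tool call to move; the robot and the scene stay as the last step left them, time stands still between calls to the robot, and variables do not carry over. Pictures are saved under pics/ and viewed, at most 10 in all, crops included, and the job is handed in when it is done.

Besides the shell and the picture viewer there is one more tool, called after "Call:" as name(argument=value, ...) on one line, values as JSON. jog_arm: Moves the arm, as the interface text tells. Its arguments: {"type":"object","properties":{"moves":{"type":"array"},"newtons":{"type":"number"}},"required":["moves"]}

```bash
mkdir -p pics; cat > h.py <<'E'
import numpy as np, cv2
from scipy.spatial.transform import Rotation as R
from bench import ctrl
def snap(name, f):
    s=ctrl.get_state(); im=ctrl.get_image(name)
    cv2.imwrite(f'pics/{f}.png', im['pixels'][:,:,::-1])
    np.savez(f'pics/{f}.npz', K=[im['fx'],im['fy'],im['cx'],im['cy']], dist=im['dist'], T=camT(im,s))
def rotm(r):
    r=np.array(r,float)
    return r if r.shape==(3,3) else R.from_rotvec(r).as_matrix()
def camT(im,s):
    T=np.eye(4)
    if 'tool_from_camera' in im:
        T[:3,:3]=rotm(s['tool_rot']);T[:3,3]=s['position'];return T@np.array(im['tool_from_camera'])
    T[:3,:3]=rotm(im['rotation']);T[:3,3]=im['xyz'];return T
def load(f):
    d=np.load(f'pics/{f}.npz');fx,fy,cx,cy=d['K']
    return np.array([[fx,0,cx],[0,fy,cy],[0,0,1.]]),d['dist'],d['T']
def ray(f,px):
    K,D,T=load(f)
    u=cv2.undistortPoints(np.array(px,float).reshape(-1,1,2),K,D).reshape(-1,2)
    d=np.c_[u[:,0],-u[:,1],-np.ones(len(u))]@T[:3,:3].T
    return T[:3,3],d
def onz(f,px,z):
    o,d=ray(f,px); return o+d*((np.asarray(z)-o[2])/d[:,2])[:,None]
def proj(f,P):
    K,D,T=load(f); p=(np.atleast_2d(P)-T[:3,3])@T[:3,:3]
    return cv2.projectPoints((p*[1,-1,-1]).reshape(-1,1,3),np.zeros(3),np.zeros(3),K,D)[0].reshape(-1,2)
E
python3 - <<'E'
from h import *
snap('scene','s0');snap('top','t0')
s=ctrl.get_state();print(s, ctrl.grasp_offset)
for f in('s0','t0'):print(load(f))
a=cv2.imread('pics/s0.png');b=cv2.imread('pics/t0.png')
E
```

```text
{'time': 0.1, 'joint_positions': array([ 1.20107508,  0.32176076, -0.07010384,  1.4515354 ,  0.0226348 ,
        1.37077947, -0.05688096]), 'qd': array([-0.00062023, -0.00136061,  0.00022325, -0.00362437, -0.00203885,
       -0.00051299,  0.00084247]), 'joint_torque': array([-4.39770056e-04, -4.92572021e+01, -4.05920399e-01, -3.13396990e+01,
       -6.41027489e-02,  3.94710910e-02,  5.22871176e-05]), 'position': array([ 0.24317827, -0.60227901,  0.22157215]), 'tool_rot': array([-3.08228871e+00, -5.99008928e-01,  6.90136357e-04]), 'ft_force': array([ 0.18247899, -0.08558027,  0.42837553]), 'torque': array([ 0.00786582, -0.03626515,  0.01892807]), 'grip_force': 0.0, 'grip_width': 0.9992700405478556} 0.0187
(array([[386.34060412,   0.        , 257.71933179],
       [  0.        , 386.34060412, 192.74709899],
       [  0.        ,   0.        ,   1.        ]]), array([-0.06343934,  0.        ,  0.        ,  0.        ,  0.        ]), array([[ 0.51799128,  0.61682133, -0.5926352 , -0.36508544],
       [-0.8552913 ,  0.38378759, -0.34811476, -0.41249306],
       [ 0.01272142,  0.68719614,  0.72636054,  1.11851686],
       [ 0.        ,  0.        ,  0.        ,  1.        ]]))
(array([[478.45759472,   0.        , 259.65320904],
       [  0.        , 478.45759472, 199.3145905 ],
       [  0.        ,   0.        ,   1.        ]]), array([-0.01316368,  0.        ,  0.        ,  0.        ,  0.        ]), array([[ 1.72181395e-02,  9.98047320e-01, -6.00423341e-02,
         3.65411727e-01],
       [-9.99848530e-01,  1.73395658e-02,  1.50186762e-03,
         1.14625412e-01],
       [ 2.54004295e-03,  6.00073802e-02,  9.98194702e-01,
         1.82973006e+00],
       [ 0.00000000e+00,  0.00000000e+00,  0.00000000e+00,
         1.00000000e+00]]))
```

View pictures.

View pics/s0.png

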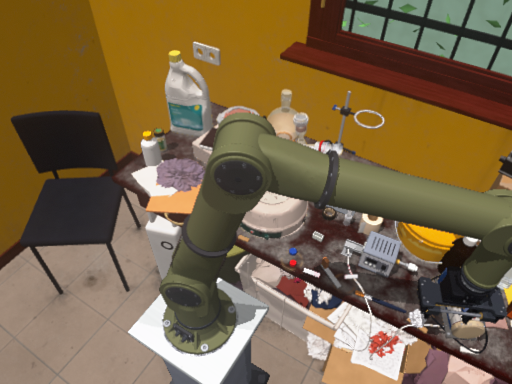

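View pics/t0.png

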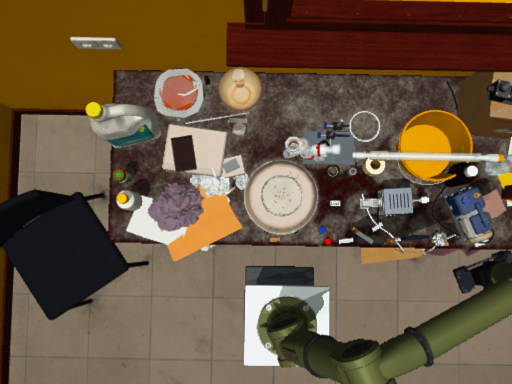

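```bash
python3 - <<'E'
from h import *
a=cv2.imread('pics/t0.png')[165:255,310:460];b=cv2.imread('pics/s0.png')[195:345,270:460]
cv2.imwrite('pics/c0.png',np.vstack([cv2.resize(a,(500,300),interpolation=cv2.INTER_CUBIC),cv2.resize(b,None,fx=500/190,fy=300/150*1.0,interpolation=cv2.INTER_CUBIC)]))
print(onz('t0',[[382,202],[397,201],[335,203],[371,202],[360,236],[346,241],[422,200]],[.05,.1,.02,.05,.01,.01,.05]).round(3))
E
```

```text
[[ 0.47  -0.345  0.05 ]
 [ 0.472 -0.386  0.1  ]
 [ 0.465 -0.174  0.02 ]
 [ 0.47  -0.303  0.05 ]
 [ 0.342 -0.271  0.01 ]
 [ 0.322 -0.218  0.01 ]
 [ 0.48  -0.494  0.05 ]]
```

View pics/c0.png

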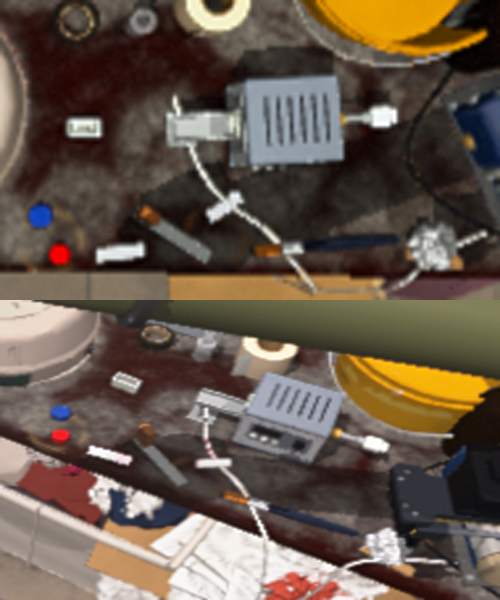

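Call:
jog_arm(moves=[1,-0.83,-0.17,0,0,-1,1,1,-0.83,-0.17,0,0,-1,1,1,-0.83,-0.17,0,0,-1,1,1,-0.83,-0.17,0,0,-1,1,1,-0.83,-0.17,0,0,-1,1,1,-0.83,-0.17,0,0,-1,1,1,-0.83,-0.17,0,0,-1,1,1,-0.83,-0.17,0,0,-1,1], newtons=20)

```text
time: 1.1
position: [0.4287, -0.2588, 0.2736]
tool_rot: [2.369, 2.063, -0.001]
ft_force: [-0.2, -0.2, -0.7]
grip_width: 1.002
grip_force: 0.0
```

```bash
python3 - <<'E'
from h import *
snap('wrist','w1');print(load('w1')); s=ctrl.get_state();print(s['time'],s['position'],rotm(s['tool_rot']).round(3),s['ft_force'])
P=dict(boat=onz('t0',[[335.2,203.1]],.02),grip=onz('t0',[[354.4,229.5]],.048),tip=onz('t0',[[372.4,242.4]],.008))
for k,v in P.items():print(k,v.round(3),proj('w1',v).round())
E
```

```text
(array([[278.29050303,   0.        , 255.74178412],
       [  0.        , 278.29050303, 189.89965627],
       [  0.        ,   0.        ,   1.        ]]), array([-0.00973197,  0.        ,  0.        ,  0.        ,  0.        ]), array([[ 9.90724924e-01,  1.30870314e-01,  3.65661799e-02,
         4.39400296e-01],
       [-1.35882618e-01,  9.53788070e-01,  2.68000431e-01,
        -1.84749378e-01],
       [ 1.96914434e-04, -2.70483415e-01,  9.62724614e-01,
         4.35569097e-01],
       [ 0.00000000e+00,  0.00000000e+00,  0.00000000e+00,
         1.00000000e+00]]))
1.15 [ 0.42760502 -0.26052218  0.27320039] [[ 0.14   0.99  -0.001]
 [ 0.99  -0.14  -0.001]
 [-0.001 -0.001 -1.   ]] [-0.72705035 -1.40985169  0.10824805]
boat [[ 0.465 -0.175  0.02 ]] [[272. 102.]]
grip [[ 0.366 -0.242  0.048]] [[210. 161.]]
tip [[ 0.318 -0.319  0.008]] [[193. 207.]]
```

View pics/w1.png

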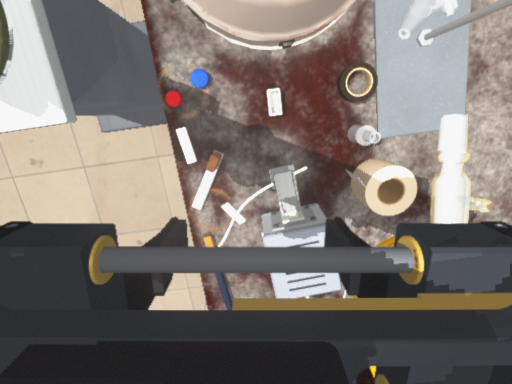

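```bash
python3 - <<'E'
from h import *
a=cv2.imread('pics/w1.png')[80:230,180:340]
cv2.imwrite('pics/c1.png',cv2.resize(a,None,fx=4,fy=4,interpolation=cv2.INTER_CUBIC))
E
```

```text
(no output)
```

View pics/c1.png

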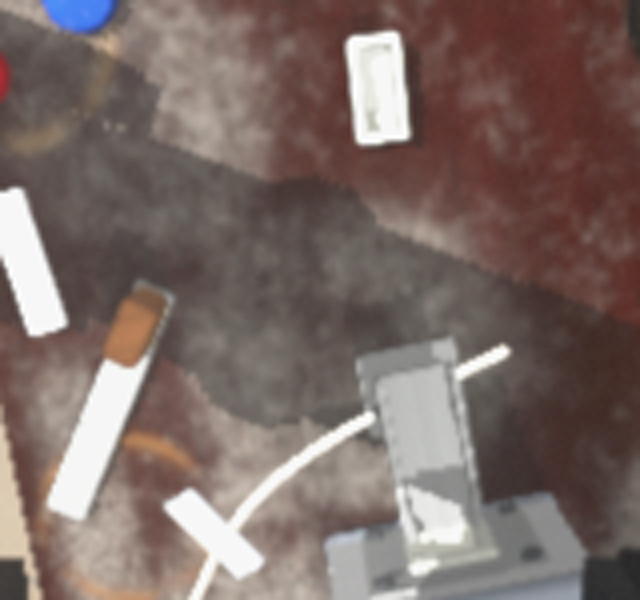

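```bash
python3 - <<'E'
from h import *
def m(c,z):
    P=onz('w1',np.array(c,float)/4+[180,80]-.375,z);return P
b=m([(346,38),(400,32),(409,140),(360,146)],.02);print('boat',b.round(4),b.mean(0),[np.linalg.norm(b[i]-b[(i+1)%4]) for i in range(4)])
for n,c,z in [('tip',[(48,508),(82,520)],.008),('gript',[(133,288),(166,297),(142,366),(105,355)],.048),('floorL',[(380,385),(405,490)],.042),('floorR',[(452,370),(468,480)],.042),('rimL',[(358,358)],.049),('rimR',[(455,340)],.049),('housing top front',[(327,540),(550,495)],.1)]:
    p=m(c,z);print(n,p.round(4).tolist(),p.mean(0).round(4),np.linalg.norm(p[0]-p[-1]).round(4))
# top cam: furnace top corners crop/3.333
q=onz('t0',np.array([(245,84),(338,78),(343,160),(248,165)])/3.3333+[310,165],.1);print(q.round(3),q.mean(0))
E
```

```text
boat [[ 0.4582 -0.1562  0.02  ]
 [ 0.4772 -0.1568  0.02  ]
 [ 0.4763 -0.1938  0.02  ]
 [ 0.4585 -0.1935  0.02  ]] [ 0.46755835 -0.17509571  0.02      ] [np.float64(0.019091210055628513), np.float64(0.03697631239454925), np.float64(0.017770774050922988), np.float64(0.03724418740505632)]
tip [[0.3162, -0.3176, 0.008], [0.3289, -0.3245, 0.008]] [ 0.3225 -0.321   0.008 ] 0.0145
gript [[0.373, -0.2296, 0.048], [0.3839, -0.2343, 0.048], [0.3713, -0.2574, 0.048], [0.359, -0.2517, 0.048]] [ 0.3718 -0.2432  0.048 ] 0.0261
floorL [[0.4544, -0.2771, 0.042], [0.4589, -0.3181, 0.042]] [ 0.4567 -0.2976  0.042 ] 0.0412
floorR [[0.4808, -0.2751, 0.042], [0.4825, -0.3174, 0.042]] [ 0.4817 -0.2963  0.042 ] 0.0423
rimL [[0.4476, -0.2647, 0.049]] [ 0.4476 -0.2647  0.049 ] 0.0
rimR [[0.4822, -0.263, 0.049]] [ 0.4822 -0.263   0.049 ] 0.0
housing top front [[0.4293, -0.3118, 0.1], [0.5015, -0.3064, 0.1]] [ 0.4654 -0.3091  0.1   ] 0.0724
[[ 0.51  -0.337  0.1  ]
 [ 0.519 -0.439  0.1  ]
 [ 0.429 -0.444  0.1  ]
 [ 0.422 -0.341  0.1  ]] [ 0.47021371 -0.39009642  0.1       ]
```

Call:
jog_arm(moves=[-0.32,0.12,0.37,0,0,-0.2,1,-0.32,0.12,0.37,0,0,-0.2,1,-0.32,0.12,0.37,0,0,-0.2,1,-0.32,0.12,0.37,0,0,-0.2,1,-0.32,0.12,0.37,0,0,-0.2,1,-0.32,0.12,0.37,0,0,-0.2,1,-0.32,0.12,0.37,0,0,-0.2,1,-0.32,0.12,0.37,0,0,-0.2,1])

```text
time: 2.15
position: [0.4508, -0.3594, 0.1633]
tool_rot: [2.141, 2.297, -0.0]
ft_force: [-0.7, 0.1, -0.4]
grip_width: 1.003
grip_force: 0.0
```

```bash
python3 - <<'E'
from h import *
snap('wrist','w2');s=ctrl.get_state();print(s['time'],s['position'],rotm(s['tool_rot']).round(3),s['ft_force'])
a=np.array([[.4655,-.333,.042],[.461,-.271,.042],[.4675,-.175,.02],[.3718,-.2432,.048]]);print(proj('w2',a))
im=cv2.imread('pics/w2.png')[40:240,140:400]
cv2.imwrite('pics/c2.png',cv2.resize(im,None,fx=3,fy=3,interpolation=cv2.INTER_CUBIC))
E
```

```text
2.2 [ 0.45078429 -0.35946093  0.16310152] [[-0.07   0.998  0.001]
 [ 0.998  0.07  -0.001]
 [-0.001  0.    -1.   ]] [ 0.5125579   0.51877498 -0.03163253]
[[270.94731255 161.55523339]
 [271.82754826  98.02506445]
 [285.99900705  -5.45187052]
 [177.78893671  58.69991228]]
```

View pics/c2.png

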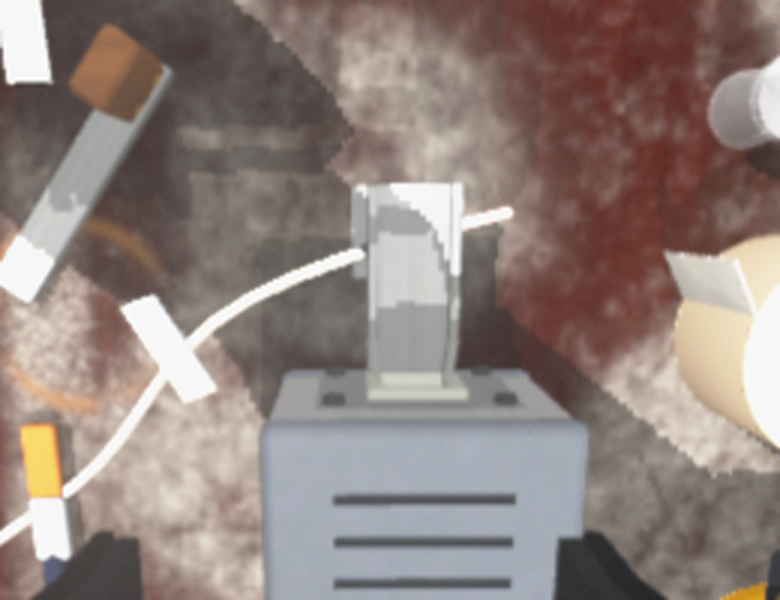

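```bash
python3 - <<'E'
from h import *
def m(c,z): return onz('w2',np.array(c,float)/3+[140,40]-.333,z)
for n,c,z in [('rim rear',[(358,185),(463,185)],.049),('rim inner',[(368,190),(453,190)],.049),('house top front',[(265,425),(587,425)],.1),('vent1',[(334,499),(514,499)],.1),('vent3',[(334,583),(509,583)],.1),('grip top',[(110,24),(162,66),(122,120),(70,84)],.048),('bar tip',[(0,288),(28,302)],.008),('bar tip bot/shadow',[(172,68),(28,302)],.0),('barR',[(134,122),(50,270)],.008)]:
    p=m(c,z);print(n,p.round(4).tolist(),p.mean(0).round(4),np.linalg.norm(p[0]-p[1]).round(4))
E
```

```text
rim rear [[0.4488, -0.2752, 0.049], [0.4819, -0.2728, 0.049]] [ 0.4653 -0.274   0.049 ] 0.0332
rim inner [[0.452, -0.2765, 0.049], [0.4789, -0.2745, 0.049]] [ 0.4654 -0.2755  0.049 ] 0.0269
house top front [[0.4273, -0.3423, 0.1], [0.5166, -0.3359, 0.1]] [ 0.4719 -0.3391  0.1   ] 0.0895
vent1 [[0.4478, -0.3626, 0.1], [0.499, -0.3589, 0.1]] [ 0.4734 -0.3608  0.1   ] 0.0513
vent3 [[0.4496, -0.3886, 0.1], [0.5008, -0.3849, 0.1]] [ 0.4752 -0.3867  0.1   ] 0.0514
grip top [[0.3705, -0.234, 0.048], [0.3864, -0.2447, 0.048], [0.3741, -0.2611, 0.048], [0.3581, -0.2518, 0.048]] [ 0.3723 -0.2479  0.048 ] 0.0191
bar tip [[0.3181, -0.32, 0.008], [0.3284, -0.3244, 0.008]] [ 0.3232 -0.3222  0.008 ] 0.0113
bar tip bot/shadow [[0.3796, -0.2382, 0.0], [0.3254, -0.3254, 0.0]] [ 0.3525 -0.2818  0.    ] 0.1027
barR [[0.368, -0.258, 0.008], [0.3369, -0.312, 0.008]] [ 0.3525 -0.285   0.008 ] 0.0623
```

Call:
jog_arm(moves=[0.61,0.1,0,0,0,0,0.5,0.61,0.1,0,0,0,0,0.5,0.61,0.1,0.1,0,0,0,0.2,0.61,0.1,0.25,0,0,0,0.2,0.61,0.1,0.4,0,0,0,0.2,0.61,0.1,0.5,0,0,0,0.2,0.61,0.1,0.51,0,0,0,0.2,0.61,0.1,0.51,0,0,0,0.2])

```text
time: 3.2
position: [0.4686, -0.1752, 0.0105]
tool_rot: [2.142, 2.297, 0.001]
ft_force: [-0.7, 0.2, 0.8]
grip_width: 0.6
grip_force: 0.0
```

```bash
python3 - <<'E'
from h import *
snap('wrist','w3');s=ctrl.get_state();print(s['time'],s['position'],rotm(s['tool_rot']).round(3),s['ft_force'],s['grip_width'])
E
```

```text
3.25 [ 0.46898352 -0.17542156  0.01098614] [[-0.07   0.998  0.002]
 [ 0.998  0.07  -0.001]
 [-0.001  0.002 -1.   ]] [ 0.040739   -1.15615489  0.61469663] 0.6004204760939269
```

View pics/w3.png

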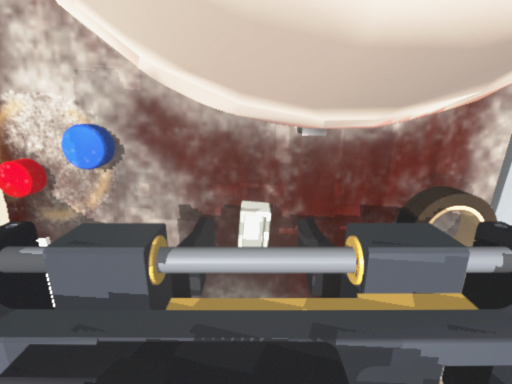

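Call:
jog_arm(moves=[0,0,0,0,0,0,-1,0,0,0,0,0,0,-1,0,0,0,0,0,0,-1,0,0,0,0,0,0,-1,0,0,0,0,0,0,-1,0,0,0,0,0,0,-1,0,0,0,0,0,0,-1,0,0,0,0,0,0,-1], newtons=15)

```text
time: 4.25
position: [0.4678, -0.175, 0.0096]
tool_rot: [2.143, 2.297, -0.0]
ft_force: [-1.2, -0.9, 1.8]
grip_width: 0.207
grip_force: 15.0
```

Call:
jog_arm(moves=[0,0,-0.13,0,0,0,-1,0,0,-0.26,0,0,0,-1,-0.1,-0.007,-0.26,0,0,0,-1,-0.25,-0.017,-0.26,0,0,0,-1,-0.35,-0.023,-0.26,0,0,0,-1,-0.417,-0.028,-0.25,0,0,0,-1,-0.417,-0.028,-0.24,0,0,0,-1,-0.417,-0.028,-0.24,0,0,0,-1])

```text
time: 5.25
position: [0.4681, -0.2984, 0.0808]
tool_rot: [-2.139, -2.298, -0.001]
ft_force: [0.6, -0.4, -0.7]
grip_width: 0.205
grip_force: 15.0
```

```bash
python3 - <<'E'
from h import *
snap('wrist','w4');snap('top','t4');s=ctrl.get_state();print(s['time'],s['position'],rotm(s['tool_rot']).round(3),s['ft_force'],s['grip_width'])
# expected cradle rim rear corners
ax=np.array([.07,-.9975]);n=np.array([.9975,.07]);c=np.array([.4664,-.272])
print(proj('w4',[[*(c+k*n),z] for z in(.049,.042) for k in(-.015,-.012,.012,.015)]).round(1))
cv2.imwrite('pics/c4.png',cv2.resize(cv2.imread('pics/w4.png')[120:300,150:370],None,fx=3,fy=3,interpolation=cv2.INTER_CUBIC))
E
```

```text
5.35 [ 0.46847189 -0.29853199  0.08144466] [[-0.072  0.997 -0.   ]
 [ 0.997  0.072  0.001]
 [ 0.001 -0.    -1.   ]] [ 0.64023505 -0.85866262  0.22078706] 0.20598656581506075
[[234.1 181.6]
 [238.3 181.6]
 [271.7 181.7]
 [275.9 181.7]
 [234.8 179.3]
 [238.8 179.3]
 [271.2 179.4]
 [275.2 179.4]]
```

View pics/c4.png

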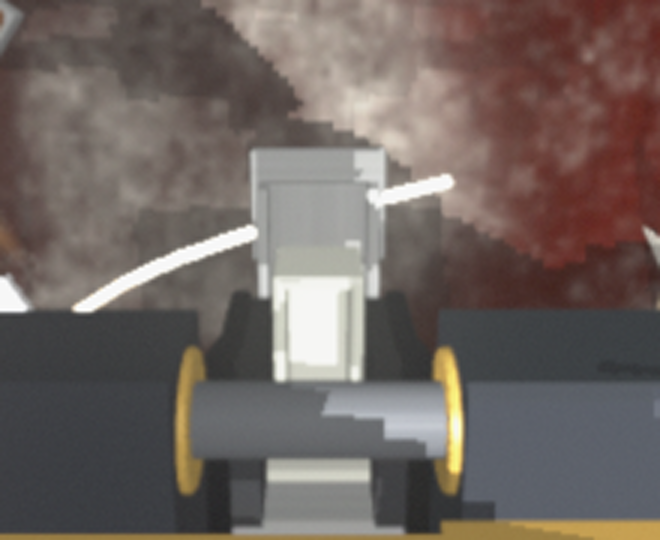

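Call:
jog_arm(moves=[0,0,0.03,0,0,0,-1,0,0,0.06,0,0,0,-1,0,0,0.075,0,0,0,-1,0,0,0.085,0,0,0,-1,0,0,0.09,0,0,0,-1,0,0,0.093,0,0,0,-1,0,0,0.093,0,0,0,-1,0,0,0.093,0,0,0,-1])

```text
time: 6.35
position: [0.4682, -0.3004, 0.0538]
tool_rot: [2.143, 2.297, -0.0]
ft_force: [0.3, 0.8, -0.7]
grip_width: 0.202
grip_force: 15.0
```

Call:
jog_arm(moves=[0,0,0.003,0,0,0,-1,0,0,0.003,0,0,0,-1,0,0,0.003,0,0,0,-0.2,0,0,0.003,0,0,0,-0.2,0,0,0.003,0,0,0,0,0,0,0.003,0,0,0,0,0,0,-0.08,0,0,0,0,0,0,-0.25,0,0,0,0])

```text
time: 7.35
position: [0.4663, -0.2994, 0.1273]
tool_rot: [-2.139, -2.294, 0.001]
ft_force: [1.1, 0.2, -0.1]
grip_width: 0.499
grip_force: 0.0
```

```bash
python3 - <<'E'
from h import *
s=ctrl.get_state();Rm=rotm(s['tool_rot']);print(s['time'],s['position'],s['grip_width'])
# stick pose: grip & tip averages
g=np.array([.372,-.2455]);t=np.array([.323,-.3215]);
d=t-g;print('len',np.linalg.norm(d),'yaw',np.degrees(np.arctan2(d[1],d[0])))
d2=np.array([.3254-.3796,-.3254+.2382]);print(np.degrees(np.arctan2(d2[1],d2[0])))
d3=np.array([.3369-.368,-.312+.258]);print(np.degrees(np.arctan2(d3[1],d3[0])))
E
```

```text
7.35 [ 0.46634058 -0.29936745  0.12725815] 0.49873274613270213
len 0.0904267659490264 yaw -122.81136679806812
-121.86341584341476
-119.93875560710663
```

Call:
jog_arm(moves=[0.2,-0.304,0,0,0,0.59,0,0.2,-0.304,0,0,0,0.59,0,0.2,-0.304,0.05,0,0,0.59,0,0.2,-0.304,0.15,0,0,0.59,0,0.2,-0.304,0.28,0,0,0.59,0,0.2,-0.304,0.36,0,0,0.59,0,0.2,-0.304,0.385,0,0,0.59,0,0.2,-0.304,0.385,0,0,0.59,0])

```text
time: 8.35
position: [0.3731, -0.2468, 0.0133]
tool_rot: [-2.74, -1.537, 0.0]
ft_force: [0.5, -0.5, 0.7]
grip_width: 0.497
grip_force: 0.0
```

```bash
python3 - <<'E'
from h import *
snap('wrist','w5');snap('top','t5');s=ctrl.get_state();Rm=rotm(s['tool_rot']);print(s['time'],s['position'],Rm.round(3),s['grip_width'],s['ft_force'])
g=np.array([.3705,-.246]);u=np.array([-.5225,-.8526]);n=np.array([-u[1],u[0]])
print(proj('w5',[[*(g+a*u+b*n),.048] for a in(-.012,.012) for b in(-.007,.007)]).round(1))
w=cv2.resize(cv2.imread('pics/w5.png')[110:330,120:400],(700,550),interpolation=cv2.INTER_CUBIC)
cv2.imwrite('pics/c5.png',w)
E
```

```text
8.45 [ 0.37378479 -0.2474257   0.01419145] [[ 0.521  0.853  0.002]
 [ 0.853 -0.521 -0.001]
 [-0.     0.002 -1.   ]] 0.49681711973909265 [-0.61355346 -0.8208554  -0.43086694]
[[236.3 243. ]
 [264.1 243.1]
 [237.  284.5]
 [263.6 284.6]]
```

View pics/c5.png

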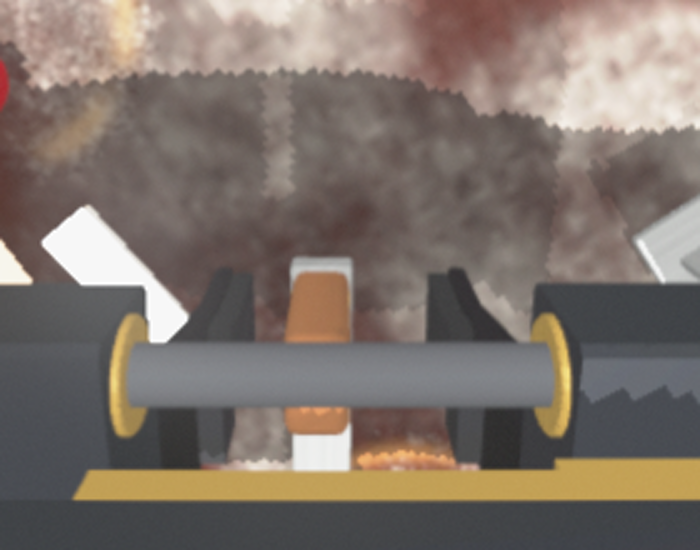

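Call:
jog_arm(moves=[0,-0.012,0,0,0,0,0,0,-0.012,0,0,0,0,-0.5,0,-0.012,0,0,0,0,-1,0,-0.012,0,0,0,0,-1,0,-0.012,0,0,0,0,-1,0,-0.012,0,0,0,0,-1,0,-0.012,0,0,0,0,-1,0,-0.012,0,0,0,0,-1], newtons=30)

```text
time: 9.45
position: [0.3699, -0.245, 0.0132]
tool_rot: [2.74, 1.537, -0.0]
ft_force: [0.4, -0.1, 0.7]
grip_width: 0.158
grip_force: 29.9
```

```bash
python3 - <<'E'
from h import *
s=ctrl.get_state();Rm=rotm(s['tool_rot']);print(s['time'],s['position'],Rm.round(4),s['grip_width'],s['grip_force'],s['ft_force'],s['torque'])
E
```

```text
9.45 [ 0.36986186 -0.2449802   0.01317437] [[ 5.212e-01  8.535e-01 -1.000e-04]
 [ 8.535e-01 -5.212e-01 -1.000e-04]
 [-1.000e-04 -0.000e+00 -1.000e+00]] 0.15766690527477037 29.896885436028242 [ 0.3666403  -0.1311519   0.65954687] [0.02911269 0.0586147  0.02136047]
```

Call:
jog_arm(moves=[0,0,-0.15,0,0,0,-1,0,0,-0.28,0,0,0,-1,0.1,0.03,-0.3,0,0,-0.15,-1,0.2,0.07,-0.3,0,0,-0.3,-1,0.3,0.1,-0.3,0,0,-0.45,-1,0.362,0.126,-0.3,0,0,-0.592,-1,0.362,0.126,-0.25,0,0,-0.592,-1,0.362,0.126,-0.2,0,0,-0.592,-1])

```text
time: 10.45
position: [0.4573, -0.1726, 0.0715]
tool_rot: [-2.143, -2.295, 0.002]
ft_force: [-0.2, 0.0, -0.5]
grip_width: 0.16
grip_force: 29.9
```

```bash
python3 - <<'E'
from h import *
snap('top','t6');snap('scene','s6');snap('wrist','w6')
s=ctrl.get_state();Rm=rotm(s['tool_rot']);print(s['time'],s['position'],Rm.round(4),s['grip_width'],s['grip_force'],s['ft_force'],s['torque'])
a=cv2.resize(cv2.imread('pics/t6.png')[175:235,325:405],(640,480),interpolation=cv2.INTER_CUBIC);cv2.imwrite('pics/c6.png',a)
E
```

```text
10.6 [ 0.45661437 -0.17233122  0.07139821] [[-0.0691  0.9976 -0.0035]
 [ 0.9976  0.0691  0.0012]
 [ 0.0014 -0.0034 -1.    ]] 0.1609192129321767 29.89797370042652 [ 0.20230773 -0.35416873 -1.10080815] [ 0.00283389 -0.0838736   0.00200157]
```

Call:
jog_arm(moves=[0,0.006,0.03,0,0,0,-1,0,0.006,0.04,0,0,0,-1,0,0.006,0.04,0,0,0,-1,-0.02,0.006,0.04,0,0,0,-1,-0.04,0.006,0.04,0,0,0,-1,-0.06,0.006,0.04,0,0,0,-1,-0.07,0.006,0.04,0,0,0,-1,-0.07,0.006,0.04,0,0,0,-1])

```text
time: 11.6
position: [0.462, -0.1931, 0.0611]
tool_rot: [-2.141, -2.299, 0.0]
ft_force: [1.2, 0.2, -2.5]
grip_width: 0.161
grip_force: 29.9
```

```bash
cat > st.py <<'E'
from h import *
s=ctrl.get_state();Rm=rotm(s['tool_rot']);ax=np.array([.072,-.9974,0])
print(s['time'],s['position'].round(4),'along',(s['position']@ax).round(4),'yaw',np.degrees(np.arctan2(Rm[1,0],Rm[0,0])).round(2),'F_along',(s['ft_force']@ax).round(2),'F',s['ft_force'].round(2),'T',s['torque'].round(3),s['grip_width'],s['grip_force'])
E
python3 - <<'E'
from h import *
snap('top','t7')
exec(open('st.py').read())
a=cv2.resize(cv2.imread('pics/t7.png')[180:225,335:395],(600,450),interpolation=cv2.INTER_CUBIC);cv2.imwrite('pics/c7.png',a)
E
```

```text
11.65 [ 0.462  -0.1928  0.0611] along 0.2256 yaw 94.11 F_along -0.1 F [ 0.61  0.14 -1.27] T [ 0.055 -0.088  0.056] 0.1587848238634503 29.89797924645245
```

Call:
jog_arm(moves=[0,-0.005,0.009,0,0,0,-1,-0.01,-0.005,0.009,0,0,0,-1,-0.03,-0.005,0.009,0,0,0,-1,-0.05,-0.005,0.009,0,0,0,-1,-0.07,-0.005,0.009,0,0,0,-1,-0.09,-0.005,0.009,0,0,0,-1,-0.1,-0.005,0.009,0,0,0,-1,-0.1,-0.005,0.009,0,0,0,-1], newtons=10)

```text
time: 12.65
position: [0.4627, -0.2231, 0.0585]
tool_rot: [2.141, 2.299, -0.0]
ft_force: [-0.9, 0.1, -0.4]
grip_width: 0.165
grip_force: 10.0
```

```bash
python3 st.py
```

```text
12.65 [ 0.4627 -0.2231  0.0585] along 0.2559 yaw 94.09 F_along -0.18 F [-0.87  0.12 -0.44] T [-0.013 -0.121 -0.017] 0.16496282467731124 9.996391129097901
```

Call:
jog_arm(moves=[-0.012,0,0,0,0,0,-1,-0.024,0,0,0,0,0,-1,-0.036,0,0,0,0,0,-1,-0.048,0,0,0,0,0,-1,-0.06,0,0,0,0,0,-1,-0.07,0,0,0,0,0,-1,-0.08,0,0,0,0,0,-1,-0.08,0,0,0,0,0,-1], newtons=6)

```text
time: 13.65
position: [0.4644, -0.2471, 0.0585]
tool_rot: [2.141, 2.299, -0.0]
ft_force: [1.3, 0.7, -1.8]
grip_width: 0.161
grip_force: 6.0
```

```bash
python3 st.py
```

```text
13.65 [ 0.4644 -0.2471  0.0585] along 0.2799 yaw 94.09 F_along -0.63 F [ 1.3   0.73 -1.83] T [ 0.028 -0.052  0.061] 0.16132151689476878 5.996462807524949
```

Call:
jog_arm(moves=[-0.002,0,0,0,0,0,-1,-0.004,0,0,0,0,0,-1,-0.006,0,0,0,0,0,-1,-0.008,0,0,0,0,0,-1,-0.01,0,0,0,0,0,-1,-0.012,0,0,0,0,0,-1,-0.012,0,0,0,0,0,-1,-0.012,0,0,0,0,0,-1])

```text
time: 14.65
position: [0.4646, -0.2505, 0.0584]
tool_rot: [2.14, 2.3, -0.0]
ft_force: [0.4, 0.6, -0.6]
grip_width: 0.159
grip_force: 6.0
```

```bash
python3 st.py
```

```text
14.65 [ 0.4646 -0.2505  0.0584] along 0.2833 yaw 94.11 F_along -0.58 F [ 0.36  0.61 -0.62] T [ 0.06  -0.094 -0.016] 0.15929479666625154 5.996334986994043
```

Call:
jog_arm(moves=[-0.002,0,0,0,0,0,-1,-0.004,0,0,0,0,0,-1,-0.006,0,0,0,0,0,-1,-0.008,0,0,0,0,0,-1,-0.01,0,0,0,0,0,-1,-0.012,0,0,0,0,0,-1,-0.012,0,0,0,0,0,-1,-0.012,0,0,0,0,0,-1])

```text
time: 15.65
position: [0.4649, -0.2541, 0.0585]
tool_rot: [2.14, 2.3, -0.0]
ft_force: [-0.3, -0.1, -1.1]
grip_width: 0.161
grip_force: 6.0
```

Call:
jog_arm(moves=[-0.002,0,0,0,0,0,-1,-0.004,0,0,0,0,0,-1,-0.006,0,0,0,0,0,-1,-0.008,0,0,0,0,0,-1,-0.01,0,0,0,0,0,-1,-0.012,0,0,0,0,0,-1,-0.012,0,0,0,0,0,-1,-0.012,0,0,0,0,0,-1])

```text
time: 16.65
position: [0.4652, -0.2577, 0.0585]
tool_rot: [2.14, 2.299, -0.0]
ft_force: [0.3, -1.1, -1.2]
grip_width: 0.159
grip_force: 6.0
```

Call:
jog_arm(moves=[-0.002,0,0,0,0,0,-1,-0.004,0,0,0,0,0,-1,-0.006,0,0,0,0,0,-1,-0.008,0,0,0,0,0,-1,-0.01,0,0,0,0,0,-1,-0.012,0,0,0,0,0,-1,-0.012,0,0,0,0,0,-1,-0.012,0,0,0,0,0,-1])

```text
time: 17.65
position: [0.4654, -0.2612, 0.0584]
tool_rot: [2.14, 2.299, -0.0]
ft_force: [0.7, -0.8, -0.8]
grip_width: 0.163
grip_force: 6.0
```

Call:
jog_arm(moves=[-0.002,0,0,0,0,0,-1,-0.004,0,0,0,0,0,-1,-0.006,0,0,0,0,0,-1,-0.008,0,0,0,0,0,-1,-0.01,0,0,0,0,0,-1,-0.012,0,0,0,0,0,-1,-0.012,0,0,0,0,0,-1,-0.012,0,0,0,0,0,-1])

```text
time: 18.65
position: [0.4657, -0.2648, 0.0585]
tool_rot: [2.14, 2.3, -0.0]
ft_force: [-0.2, -0.3, -0.6]
grip_width: 0.155
grip_force: 6.0
```

Call:
jog_arm(moves=[-0.002,0,0,0,0,0,-1,-0.004,0,0,0,0,0,-1,-0.006,0,0,0,0,0,-1,-0.008,0,0,0,0,0,-1,-0.01,0,0,0,0,0,-1,-0.012,0,0,0,0,0,-1,-0.012,0,0,0,0,0,-1,-0.012,0,0,0,0,0,-1])

```text
time: 19.65
position: [0.4659, -0.2684, 0.0585]
tool_rot: [2.14, 2.3, -0.0]
ft_force: [0.4, 0.1, -1.3]
grip_width: 0.165
grip_force: 6.0
```

Call:
jog_arm(moves=[-0.002,0,0,0,0,0,-1,-0.004,0,0,0,0,0,-1,-0.006,0,0,0,0,0,-1,-0.008,0,0,0,0,0,-1,-0.01,0,0,0,0,0,-1,-0.012,0,0,0,0,0,-1,-0.012,0,0,0,0,0,-1,-0.012,0,0,0,0,0,-1])

```text
time: 20.65
position: [0.4662, -0.272, 0.0584]
tool_rot: [2.14, 2.3, -0.0]
ft_force: [-0.6, 0.1, -0.8]
grip_width: 0.162
grip_force: 6.0
```

Call:
jog_arm(moves=[-0.002,0,0,0,0,0,-1,-0.004,0,0,0,0,0,-1,-0.006,0,0,0,0,0,-1,-0.008,0,0,0,0,0,-1,-0.01,0,0,0,0,0,-1,-0.012,0,0,0,0,0,-1,-0.012,0,0,0,0,0,-1,-0.012,0,0,0,0,0,-1])

```text
time: 21.65
position: [0.4664, -0.2756, 0.0584]
tool_rot: [2.14, 2.299, -0.0]
ft_force: [-0.5, 0.8, -0.5]
grip_width: 0.161
grip_force: 6.0
```

Call:
jog_arm(moves=[-0.002,0,0,0,0,0,-1,-0.004,0,0,0,0,0,-1,-0.006,0,0,0,0,0,-1,-0.008,0,0,0,0,0,-1,-0.01,0,0,0,0,0,-1,-0.012,0,0,0,0,0,-1,-0.012,0,0,0,0,0,-1,-0.012,0,0,0,0,0,-1])

```text
time: 22.65
position: [0.4667, -0.2792, 0.0585]
tool_rot: [2.14, 2.3, -0.0]
ft_force: [0.2, -0.3, -1.2]
grip_width: 0.159
grip_force: 6.0
```

Call:
jog_arm(moves=[-0.002,0,0,0,0,0,-1,-0.004,0,0,0,0,0,-1,-0.006,0,0,0,0,0,-1,-0.008,0,0,0,0,0,-1,-0.01,0,0,0,0,0,-1,-0.012,0,0,0,0,0,-1,-0.012,0,0,0,0,0,-1,-0.012,0,0,0,0,0,-1])

```text
time: 23.65
position: [0.467, -0.2828, 0.0584]
tool_rot: [2.14, 2.299, -0.0]
ft_force: [0.0, 0.1, -0.1]
grip_width: 0.158
grip_force: 6.0
```

Call:
jog_arm(moves=[-0.002,0,0,0,0,0,-1,-0.004,0,0,0,0,0,-1,-0.006,0,0,0,0,0,-1,-0.008,0,0,0,0,0,-1,-0.01,0,0,0,0,0,-1,-0.012,0,0,0,0,0,-1,-0.012,0,0,0,0,0,-1,-0.012,0,0,0,0,0,-1])

```text
time: 24.65
position: [0.4672, -0.2849, 0.0583]
tool_rot: [-2.138, -2.299, -0.001]
ft_force: [-0.9, 5.3, 0.8]
grip_width: 0.16
grip_force: 6.0
```

Call:
jog_arm(moves=[-0.001,0,0,0,0,0,-1,-0.002,0,0,0,0,0,-1,-0.002,0,0,0,0,0,-1,-0.002,0,0,0,0,0,-1,-0.002,0,0,0,0,0,-1,-0.002,0,0,0,0,0,-1,-0.002,0,0,0,0,0,-1,-0.002,0,0,0,0,0,-1])

```text
time: 25.65
position: [0.4672, -0.285, 0.0582]
tool_rot: [-2.138, -2.299, -0.002]
ft_force: [-1.9, 5.8, 2.1]
grip_width: 0.161
grip_force: 6.0
```

```bash
python3 st.py
```

```text
25.65 [ 0.4672 -0.285   0.0582] along 0.3179 yaw 94.16 F_along -5.91 F [-1.89  5.79  2.09] T [ 1.328  0.124 -0.124] 0.16141947369412712 6.000479474896565
```

Call:
jog_arm(moves=[0.01,0,0,0,0,0,-1,0.03,0,0,0,0,0,-1,0.08,0,0,0,0,0,-1,0.14,0,0,0,0,0,-1,0.2,0,0,0,0,0,-1,0.27,0,0,0,0,0,-1,0.34,0,0,0,0,0,-1,0.41,0,0,0,0,0,-1], newtons=20)

```text
time: 26.65
position: [0.4584, -0.1626, 0.0585]
tool_rot: [2.14, 2.3, -0.0]
ft_force: [-0.1, -0.5, -1.5]
grip_width: 0.153
grip_force: 20.0
```

```bash
python3 st.py; python3 - <<'E'
from h import *
snap('top','t8');snap('scene','s8')
a=cv2.imread('pics/t8.png');b=cv2.imread('pics/s8.png')
A=cv2.resize(a[175:255,320:430],(770,0) if 0 else (550,400),interpolation=cv2.INTER_CUBIC)
cv2.imwrite('pics/c8.png',A)
E
```

```text
26.65 [ 0.4584 -0.1626  0.0585] along 0.1952 yaw 94.14 F_along 0.52 F [-0.1  -0.53 -1.51] T [ 0.069 -0.07   0.034] 0.1533193026695805 19.99870271421969
```

Call:
jog_arm(moves=[0,0,-0.13,0,0,0,-1,0,0,-0.2,0,0,0,-1,-0.06,-0.08,-0.2,0,0,0.15,-1,-0.12,-0.16,-0.2,0,0,0.3,-1,-0.19,-0.24,-0.2,0,0,0.45,-1,-0.253,-0.314,-0.15,0,0,0.592,-1,-0.253,-0.314,-0.05,0,0,0.592,-1,-0.253,-0.314,0.02,0,0,0.592,-1])

```text
time: 27.75
position: [0.3692, -0.2475, 0.0516]
tool_rot: [2.741, 1.534, -0.001]
ft_force: [-0.1, 0.5, -0.5]
grip_width: 0.158
grip_force: 20.0
```

```bash
python3 st.py
```

```text
27.75 [ 0.3692 -0.2475  0.0516] along 0.2735 yaw 58.48 F_along -0.46 F [-0.06  0.45 -0.55] T [-0.012 -0.057  0.004] 0.15833328909211872 19.999115634709597
```

Call:
jog_arm(moves=[0,0,0.04,0,0,0,-1,0,0,0.08,0,0,0,-1,0,0,0.1,0,0,0,-1,0,0,0.112,0,0,0,-1,0,0,0.12,0,0,0,-1,0,0,0.125,0,0,0,-1,0,0,0.127,0,0,0,-1,0,0,0.127,0,0,0,-1])

```text
time: 28.75
position: [0.37, -0.2467, 0.0145]
tool_rot: [2.74, 1.537, -0.0]
ft_force: [0.2, -0.0, -0.6]
grip_width: 0.157
grip_force: 20.0
```

```bash
python3 st.py
```

```text
28.75 [ 0.37   -0.2467  0.0145] along 0.2727 yaw 58.59 F_along 0.06 F [ 0.16 -0.04 -0.58] T [ 0.055 -0.07  -0.018] 0.1565915234151485 19.999202541075647
```

Lower 1 mm more, release and rise.

Call:
jog_arm(moves=[0,0,0.003,0,0,0,-1,0,0,0.004,0,0,0,-1,0,0,0.004,0,0,0,-0.3,0,0,0.004,0,0,0,0,0,0,0.004,0,0,0,0,0,0,0,0,0,0,0,0,0,-0.1,0,0,0,0,0,0,-0.3,0,0,0,0])

```text
time: 29.75
position: [0.3681, -0.2454, 0.1034]
tool_rot: [-2.735, -1.535, 0.003]
ft_force: [0.7, -1.5, 0.4]
grip_width: 0.496
grip_force: 0.0
```

Call:
jog_arm(moves=[0,0,-0.3,0,0,0,0,0.1,-0.1,-0.4,0,0,0,0,0.2,-0.2,-0.4,0,0,0,0,0.2,-0.2,-0.4,0,0,0,0,0.2,-0.2,-0.4,0,0,0,0,0.2,-0.2,-0.4,0,0,0,0,0.2,-0.2,-0.4,0,0,0,0,0.2,-0.2,-0.4,0,0,0,0])

```text
time: 30.75
position: [0.3499, -0.1644, 0.224]
tool_rot: [-2.739, -1.536, 0.0]
ft_force: [0.3, -0.4, 0.0]
grip_width: 0.498
grip_force: 0.0
```

```bash
python3 st.py; python3 - <<'E'
from h import *
snap('wrist','w9');snap('scene','s9');snap('top','t9')
a=cv2.resize(cv2.imread('pics/w9.png'),(400,300));b=cv2.resize(cv2.imread('pics/t9.png')[165:255,310:430],(400,300),interpolation=cv2.INTER_CUBIC)
c=cv2.resize(cv2.imread('pics/s9.png')[180:300,300:460],(400,300),interpolation=cv2.INTER_CUBIC)
cv2.imwrite('pics/c9.png',np.vstack([np.hstack([a,b]),np.hstack([c,np.zeros_like(c)])]))
E
```

```text
30.75 [ 0.3499 -0.1644  0.224 ] along 0.1892 yaw 58.55 F_along 0.46 F [ 0.32 -0.44  0.03] T [-0.005 -0.03  -0.024] 0.4980197035246189 0.0
```

View pics/c9.png

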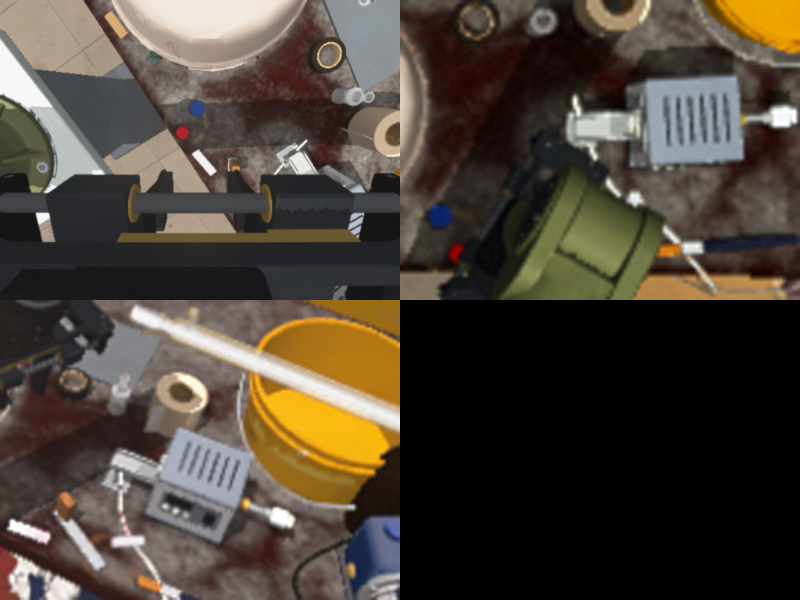

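The last picture shows the cradle empty, with the boat inside the bore. The stick lies flat on the desk (lower left, about (80,530)) well clear of the furnace, and the bystanders have not moved.

```bash
python3 -c "
from bench import ctrl
print(ctrl.close_job())"
```

```text
the job is handed in; nothing more can be done
None
```

The job is handed in at about 31 s: the boat stopped firmly roughly 76 mm into the bore, consistent with the thermocouple tip, and was pressed home with about 6 N (highest reading). The stick was then drawn out and laid back on the desk clear of the furnace, and nothing else appears to have moved.

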